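# Set the burr gap of a coffee grinder

## Robot

A 6-joint arm with a two-finger parallel gripper is mounted at the origin on a cart in front of the work surface, level with it; the furniture and walls round the work are solid. World frame = base frame: x ahead of the robot, y to its left, z up, the work surface at z = 0. Lengths are in m, angles in rad, forces in N, time in s.
With the tool pointing down it reaches from about 0.3 to 0.775 m from the base axis. Payload 14.6 kg.
Tool frame: the origin (TCP) lies at the very end of the fingers, on their centre line; the grasp point (between the pads) lies 19 mm behind it; z points along the fingers, y is the line along which they close (so a half turn about z gives the same grasp; the last joint's range is limited). The gripper opens to 94 mm and grips with 3 to 60 N. Pads are 16 mm wide; open, the fingers measure 119 mm over their backs; the gripper's body (75 mm by 177 mm) begins 78 mm behind the grasp point.
Start: joints at [1.17, 0.3, 1.521, -0, 1.321, -0.067], TCP at [0.18, 0.52, 0.205] pointing down, gripper open.
Joint ranges: [-3.03, 3.03], [-0.79, 2.21], [0.23, 2.52], [-1.04, 4.18], [0, 3.07], [-2.55, 2.55]. Speed limits (rad/s): [2.22, 2.22, 2.57, 3.14, 3.14, 3.14].

## Interface

Orientations are given as [roll, pitch, yaw] about the fixed x, y, z axes, in that order (R = Rz(yaw) Ry(pitch) Rx(roll)).
In Python, from station import * gives the robot as it stands.
- The arm moves only by the tool jog_arm, never from a script. Its argument "rows" is a list of rows, each a list of 3 entries, a list of its own where there are three numbers: the shift along the tool's x, y, z in m, then the turn about the tool's z in degrees, then the finger opening in m, from 0 to 0.094. A call has 1 to 12 rows; each row shifts and turns the commanded pose from where the row before left it, along the tool's axes as they then stand; what a row does not reach is not made up. A row lasts 1/12 s, in which the tool goes at most 41.7 mm and 7.16 degrees, less where a joint would pass 70% of its speed; a pose out of reach is approached as far as the arm can. A call is refused whole if a number of a shift passes 0.0417 or a number of a turn 7.16, either way. A call with a gripper value outside its range is refused whole. The fingers move at their own pace and stop on an object; "squeeze" is the grip in N (left out, the last holds). Time passes only in rows, so rows that do not move let the fingers close. It gives the time, the measured TCP pose, the force, the opening and the grip force at its end, in the units of the state.
- get_obs(): the state, without advancing time (a new reading comes with each control period).
- camera(name): name is "scene" or "top" or "wrist"; returns a dict with "image" (400x640x3 uint8, red, green, blue), "range_z" (400x640 float32, m along the optical axis (not along the pixel's ray), 0 where there is no reading), "K" (3x3 intrinsics, pixels), "k1" (the pictures are not rectified: a ray, as slopes to the right and down, at radius r is drawn at 1 + k1 r^2 times it, then the intrinsics apply), "world_from_camera" (4x4, takes a point from camera to world coordinates); the wrist camera has in their place "T_tool_cam" (4x4, takes a point from camera to tool coordinates, whose origin is the TCP and whose axes are the flange's). Camera axes: x right, y up, looking along -z (the intrinsics and any distortion apply to the point x, -y, -z); pixel columns grow to the right and rows downward; lengths in m; the calibration is good to about 2 mm. A picture is of the moment at which its call begins: read the wrist's pose just before it.
- hand_in(): hands the job in; it is judged then, once.
Trained networks look in a picture, given as the dict that the camera call returned (one of the last four; its "shot" number tells which), for a name from the list of things; names that differ only in an ending like _2 or _b are one class to them, and where a whole thing is asked for, a point or a joint stands for the part that bears it (a point fixed in the world has none). Each returns a list of dicts, best first, with "p" (0 to 1); they miss things now and then, are a little off and sometimes report something else, mostly with a low value. They report only what shows in the picture. A call takes as long as a camera call.
- search_frame(label, picture): "at" ([column, row] as shares, 0 to 1, of the picture: columns of its width, rows of its height, amid what is visible of it).
- spot_point(label, picture): "at" ([column, row] as shares, 0 to 1, of the picture: columns of its width, rows of its height: a listed point, or the origin of a listed thing).
The state is a dict: "time_s": time; "qpos": joint angles; "joint_vel": joint speeds; "tau": joint torques, N m; "ee_pos": TCP position; "eef_rot": TCP orientation; "force": force on the tool from outside, world axes, zero at the start; "moment": the same for the moment, N m; "grip_width": finger opening in m; "grip_force": force on a finger pad.
Only numpy, scipy, OpenCV 4.12 (cv2) and the standard library are available. Lean on these libraries where they do the work, as an engineer would, in place of code of your own. Each camera call takes 0.05 s, during which the arm holds its last target. There are 200 camera calls.

## Task

Reset the coffee grinder's burr gap: turn the bar-shaped adjuster on its top clockwise (seen from above) until you feel the burrs meet and it comes up snug, without forcing it, then back it off a quarter of a turn and let go. Do not disturb the things around it.

Things in the scene. Friction and masses are not known exactly. Their poses are not given: they have to be found in the camera images.
- grinder: Coffee grinder, hopper lifted off, fixed: round steel body 100 mm across, flat grey top (98 mm across) 104 mm above the worktop with raised ticks every 30 degrees. A black spout juts out to 95 mm from the axis on its -x side, 60 to 84 mm up. Origin: on its axis, at the worktop; z up.
- adjuster: The burr adjuster: a screw on the grinder's axis with a black bar-shaped knob along this body's x axis. Clockwise from above screws it down, 2 mm a turn. It turns with about 0.06 N m, stays where left, and bottoms 0.8 to 3.4 rad clockwise of the start, differently every time. Origin: on the axis, at the screw's hidden lower tip; z up.
- grip (a point): Point on the adjuster's axis inside the bar, 136 mm above the worktop; axes as the adjuster's. The bar stands 112 to 146 mm above the worktop on a disc 40 mm across (106 to 112 mm); it is 12 mm thick (y) and its upright flat sides, good to grip, run from -23 to +23 mm in x. Other end at -24 mm.
- nose (a point): Upper tip of the bar's pointed nose, 30 mm from the axis along the adjuster's +x, 145 mm above the worktop. A thin bright line on the bar's top also marks this half; it shows how far the bar has been turned.
- lower_burr: Lower burr, hidden in the grinder, on which the screw bottoms: torque then climbs by about 0.25 N m in each 0.1 rad. Snug is 0.18 N m or more, friction included; stop at 0.3 to 0.4; 0.8 damages the burrs. Origin: its top face; height varies by tenths of a mm. The screw tip's height above it (0 to 1.1 mm) is the burr gap, too fine for readings good to 1.5 mm.
- glass: Small clear glass, 51 mm across, 58 high, standing under the grinder's spout. To be left alone. Origin: centre of its underside.
- teaspoon: Teaspoon 131x27x13 mm lying right of the grinder. To be left alone. Origin: centre of its underside.
- small_mug: White espresso mug, 63 mm across, 52 high, left of the grinder. To be left alone. Origin: centre of its underside (of the box round cup and handle).
- pepper_mill: Glass mill with a grey cap, 44 mm across, 90 high, behind the grinder. To be left alone. Origin: centre of its underside.
- spice_jar: Spice jar, 45 mm across, 106 high, near the wall on the right. To be left alone. Origin: centre of its underside.
- loose_knob: Spare dark round knob, 29 mm across, 18 high, lying loose behind the grinder; it is no part of the job. To be left alone. Origin: centre of its underside.
- tape_ring: Flat roll of tape, 84 mm across, 14 high, on the left. To be left alone. Origin: centre of its underside.

How it is judged:
On the way:
1. the adjuster is screwed down snug on the lower burr (over 12 N on its stop 11 mm from the axis, which takes 0.12 N m) (contact force between adjuster and lower_burr above 12 N), for 0.2 s.
At the end, for the whole second after the job is handed in: After having been bottomed, the adjuster stands a quarter of a turn, give or take 25 degrees, anticlockwise of where the burrs meet (a burr gap of 0.36 to 0.64 mm at 2 mm a turn), at rest and let go (z of adjuster in the frame of lower_burr between 0.00036 and 0.00064 m and angular speed of adjuster below 0.05 rad/s); the robot touches nothing.
It fails at once if the adjuster is forced: more than 78 N on its stop 11 mm from the axis, which takes 0.8 N m (contact force between adjuster and lower_burr above 78 N).
It fails at once if one of the loose things around (glass, teaspoon, mug, mill, spice jar, spare knob, tape) is moved by more than 20 mm (distance of any of glass, teaspoon, small_mug, pepper_mill, spice_jar, loose_knob, tape_ring from where it was at the start of the episode above 0.02 m).
It also fails if it takes over 54 s, if anything falls off the work surface, if the arm or the gripper's body presses on something with over 40 N, if the wrist force passes 120 N, or if a joint passes its speed limit or range.

## Working session

There is one attempt and no reset: what is moved stays moved. The work goes in short steps, Python scripts to look and compute and a tool call to move; the robot and the scene stay as the last step left them, time stands still between calls to the robot, and variables do not carry over. Pictures are saved under pics/ and viewed, at most 10 in all, crops included, and the job is handed in when it is done.

Besides the shell and the picture viewer there is one more tool, called after "Call:" as a command line: name --argument value ..., lists and objects as JSON in quotes. jog_arm: Moves the arm, as the interface text tells. Its arguments: {"type":"object","properties":{"rows":{"type":"array","items":{"type":"array"}},"squeeze":{"type":"number"}},"required":["rows"]}

```bash
mkdir -p pics
cat > h.py <<'E'
from station import *
import numpy as np, cv2
from scipy.spatial.transform import Rotation as R
def ray(c,u,v):
    K=c["K"]; x=(u-K[0,2])/K[0,0]; y=(v-K[1,2])/K[1,1]
    a,b=x,y
    for _ in range(20):
        s=1+c["k1"]*(a*a+b*b); a,b=x/s,y/s
    return np.array([a,-b,-1.])
def wfc(c,o=None):
    if "world_from_camera" in c: return np.array(c["world_from_camera"])
    T=np.eye(4); T[:3,:3]=R.from_euler("xyz",o["eef_rot"]).as_matrix(); T[:3,3]=o["ee_pos"]
    return T@np.array(c["T_tool_cam"])
def atz(c,T,u,v,z):
    d=T[:3,:3]@ray(c,u,v); p=T[:3,3]; return p+d*(z-p[2])/d[2]
def atd(c,T,u,v):
    r=c["range_z"][int(v),int(u)]; return (T@np.append(ray(c,u,v)*r,1))[:3]
E
python3 - <<'E'
from h import *
for n in("scene","top"):
    c=camera(n); cv2.imwrite(f"pics/{n}0.png",c["image"][:,:,::-1]); T=wfc(c); print(n,T[:3,3].round(3))
    for l,z in(("grip",.136),("nose",.145)):
        for d in spot_point(l,c)[:2]:
            u,v=d["at"][0]*640,d["at"][1]*400; print(l,d["p"],round(u),round(v),atz(c,T,u,v,z).round(4),atd(c,T,u,v).round(4))
    for l in("grinder","glass","small_mug","pepper_mill","spice_jar","loose_knob","tape_ring"):
        for d in spot_point(l,c)[:1]:
            u,v=d["at"][0]*640,d["at"][1]*400; print(l,d["p"],round(u),round(v),atz(c,T,u,v,0).round(3))
E
```

```text
scene [-0.199 -0.374  0.978]
nose 0.5 314 183 [0.6096 0.0987 0.145 ] [0.6106 0.0993 0.144 ]
glass 0.56 296 247 [0.501 0.089 0.   ]
small_mug 0.78 270 209 [0.586 0.234 0.   ]
pepper_mill 0.59 361 201 [0.752 0.019 0.   ]
spice_jar 0.97 422 269 [ 0.604 -0.231  0.   ]
loose_knob 0.44 315 188 [0.732 0.166 0.   ]
tape_ring 0.56 230 189 [0.597 0.387 0.   ]
top [0.493 0.069 1.472]
grip 0.4 274 203 [0.5604 0.2149 0.136 ] [0.567  0.2293 0.0033]
grip 0.18 345 145 [0.7185 0.0249 0.136 ] [0.7274 0.0231 0.083 ]
nose 0.69 315 183 [0.6146 0.106  0.145 ] [0.6186 0.1073 0.1012]
grinder 0.61 318 197 [0.587 0.1   0.   ]
glass 0.47 326 227 [0.498 0.073 0.   ]
small_mug 0.94 279 203 [0.567 0.217 0.   ]
pepper_mill 0.57 348 144 [0.747 0.012 0.   ]
spice_jar 0.58 429 191 [ 0.608 -0.23   0.   ]
loose_knob 0.48 296 146 [0.738 0.167 0.   ]
tape_ring 0.7 213 188 [0.609 0.414 0.   ]
```

Run:
```python
import cv2,numpy as np
a=cv2.imread("pics/scene0.png")[150:270,230:390]; b=cv2.imread("pics/top0.png")[130:250,240:400]
cv2.imwrite("pics/c0.png",np.vstack([cv2.resize(i,None,fx=2.5*1.0,fy=2.5,interpolation=cv2.INTER_CUBIC) for i in(a,b)]))
```

```text
(no output)
```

View pics/c0.png

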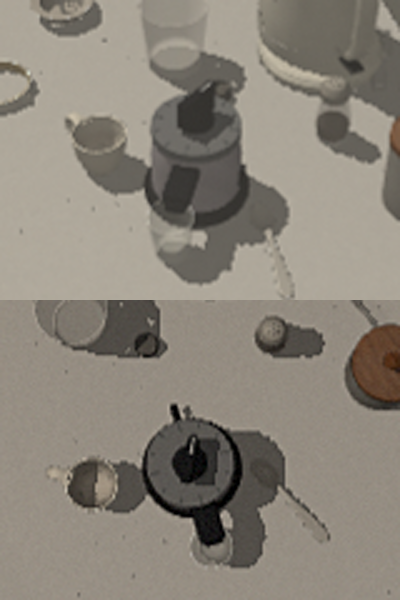

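The top crop shows the grinder's centre at about pixel (317,195). The bar's bright line points up in the image, roughly +x, and the spout points to -x with the glass below it. Next I'll measure the top disc from the depth image.

Run:
```python
from h import *
c=camera("top");T=wfc(c)
P=np.array([[atd(c,T,u,v) for u in range(285,350)] for v in range(165,225)])
z=P[...,2]; 
m=(z>.095)&(z<.112); q=P[m]; print(m.sum(),cv2.minEnclosingCircle(q[:,:2].astype(np.float32)), q.mean(0), np.median(q[:,2]))
m=(z>.13)&(z<.16); q=P[m]; print(m.sum(), q.round(3).tolist())
o=get_obs(); print(o["ee_pos"],o["eef_rot"],o["force"],o["grip_width"])
```

```text
824 ((0.5866195559501648, 0.10456876456737518), 0.049012795090675354) [0.58585855 0.10441817 0.10371264] 0.10361160563839378
87 [[0.615, 0.1, 0.141], [0.612, 0.105, 0.141], [0.611, 0.102, 0.146], [0.611, 0.1, 0.145], [0.612, 0.097, 0.142], [0.609, 0.105, 0.143], [0.609, 0.102, 0.143], [0.609, 0.1, 0.146], [0.609, 0.097, 0.145], [0.606, 0.105, 0.142], [0.606, 0.102, 0.145], [0.606, 0.1, 0.144], [0.607, 0.097, 0.14], [0.603, 0.105, 0.143], [0.603, 0.102, 0.143], [0.603, 0.1, 0.147], [0.603, 0.097, 0.146], [0.601, 0.108, 0.144], [0.601, 0.105, 0.143], [0.601, 0.102, 0.145], [0.601, 0.1, 0.144], [0.601, 0.097, 0.146], [0.598, 0.108, 0.144], [0.598, 0.105, 0.142], [0.598, 0.102, 0.143], [0.598, 0.1, 0.146], [0.598, 0.097, 0.142], [0.595, 0.108, 0.146], [0.595, 0.105, 0.148], [0.595, 0.102, 0.144], [0.595, 0.1, 0.144], [0.596, 0.097, 0.141], [0.592, 0.108, 0.147], [0.593, 0.105, 0.144], [0.593, 0.102, 0.142], [0.593, 0.1, 0.141], [0.593, 0.097, 0.136], [0.59, 0.108, 0.139], [0.59, 0.105, 0.148], [0.59, 0.102, 0.143], [0.59, 0.099, 0.149], [0.587, 0.11, 0.139], [0.587, 0.107, 0.15], [0.587,
[... 426 characters left out ...]
108, 0.14], [0.576, 0.105, 0.142], [0.576, 0.102, 0.145], [0.573, 0.113, 0.147], [0.573, 0.11, 0.147], [0.573, 0.107, 0.146], [0.574, 0.105, 0.142], [0.571, 0.113, 0.143], [0.571, 0.11, 0.144], [0.571, 0.107, 0.146], [0.571, 0.105, 0.144], [0.571, 0.102, 0.138], [0.568, 0.113, 0.145], [0.568, 0.11, 0.145], [0.568, 0.107, 0.144], [0.568, 0.105, 0.146], [0.568, 0.102, 0.143], [0.565, 0.113, 0.146], [0.565, 0.11, 0.151], [0.565, 0.107, 0.148], [0.565, 0.105, 0.146], [0.566, 0.102, 0.137], [0.563, 0.11, 0.139], [0.563, 0.107, 0.142], [0.563, 0.105, 0.142]]
[0.1802004  0.51963402 0.20544333] [-3.14158112e+00  6.48337320e-07  2.80778648e+00] [ 0.29789217 -0.01468684 -0.11257683] 0.0942775678826642
```

Run:
```python
from h import *
c=camera("top");T=wfc(c)
P=np.array([[atd(c,T,u,v) for u in range(0,640,3)] for v in range(0,400,3)]).reshape(-1,3)
ok=np.array([[c["range_z"][v,u]>0 for u in range(0,640,3)] for v in range(0,400,3)]).ravel()
P=P[ok]
g=P[(P[:,2]>.15)&(P[:,0]>.2)]
from collections import defaultdict
D=defaultdict(float)
for p in g:
    k=(round(p[0]*10)/10,round(p[1]*10)/10);D[k]=max(D[k],round(p[2],2))
print({k:float(v) for k,v in sorted(D.items()) if abs(k[1])<.6})
P=np.array([atd(c,T,u,v) for u in range(285,350) for v in range(165,225)])
q=P[(P[:,2]>.13)&(P[:,2]<.16)][:,:2];q=q[q[:,0]<.613]
print(q.mean(0),cv2.minAreaRect(q.astype(np.float32)),np.degrees(np.arctan2(*np.linalg.svd(q-q.mean(0),full_matrices=False)[2][0][::-1])))
```

```text
{(0.2, 0.4): 0.53, (0.2, 0.5): 0.53, (0.5, -0.5): 0.26, (0.5, -0.4): 0.55, (0.6, -0.5): 0.49, (0.6, -0.4): 0.79, (0.6, -0.3): 0.85, (0.7, -0.3): 0.95, (0.7, -0.2): 0.98, (0.8, -0.3): 0.79, (0.8, -0.2): 0.92, (0.8, -0.1): 0.21, (0.8, 0.0): 0.2, (0.8, 0.1): 0.21, (0.8, 0.2): 0.19, (0.9, -0.3): 0.65, (0.9, -0.2): 0.71, (0.9, -0.1): 0.33, (0.9, 0.0): 0.21, (0.9, 0.1): 0.22, (0.9, 0.2): 0.21, (1.0, -0.2): 0.31, (1.0, -0.1): 0.33, (1.0, 0.0): 0.32, (1.0, 0.1): 0.21, (1.0, 0.2): 0.16, (1.0, 0.4): 0.34, (1.0, 0.5): 0.24, (1.1, -0.2): 0.2, (1.1, -0.1): 0.2, (1.1, 0.0): 0.28, (1.1, 0.1): 0.21, (1.1, 0.2): 0.23}
[0.58673703 0.10432647] ((0.5872689485549927, 0.10439516603946686), (0.011853385716676712, 0.0502629429101944), 79.81396484375) -9.57493381615687
```

Call:
jog_arm --rows '[[[-0.0289, -0.0144, -0.003], 0, 0.05], [[-0.0289, -0.0144, -0.003], 0, 0.05], [[-0.0289, -0.0144, -0.003], 0, 0.05], [[-0.0289, -0.0144, -0.003], 0, 0.05], [[-0.0289, -0.0144, -0.003], 0, 0.05], [[-0.0289, -0.0144, -0.003], 0, 0.05], [[-0.0289, -0.0144, -0.003], 0, 0.05], [[-0.0289, -0.0144, -0.003], 0, 0.05], [[-0.0289, -0.0144, -0.003], 0, 0.05], [[-0.0289, -0.0144, -0.003], 0, 0.05], [[-0.0289, -0.0144, -0.003], 0, 0.05], [[-0.0289, -0.0144, -0.003], 0, 0.05]]'

```text
time_s: 2.1
ee_pos: [0.4522, 0.2414, 0.2418]
eef_rot: [3.141, 0.0, 2.808]
force: [0.9, 0.2, 0.0]
grip_width: 0.0499
grip_force: 0.0
```

Call:
jog_arm --rows '[[[-0.0289, -0.0144, 0], 0, 0.05], [[-0.0289, -0.0144, 0], 0, 0.05], [[-0.0289, -0.0144, 0], 0, 0.05], [[-0.0289, -0.0144, 0], 0, 0.05], [[-0.0289, -0.0144, 0], 0, 0.05], [[-0.0289, -0.0144, 0], 0, 0.05], [[0, 0, 0], -4.7, 0.05], [[0, 0, 0], -4.7, 0.05], [[0, 0, 0], 0, 0.05], [[0, 0, 0], 0, 0.05]]'

```text
time_s: 2.93
ee_pos: [0.5867, 0.1044, 0.2414]
eef_rot: [-3.142, -0.0, 2.969]
force: [-0.4, 0.8, 0.9]
grip_width: 0.0494
grip_force: 0.0
```

Run:
```python
from h import *
o=get_obs(); c=camera("wrist");T=wfc(c,o)
print(o["time_s"],o["ee_pos"],np.degrees(o["eef_rot"]),o["qpos"],o["moment"],o["force"])
cv2.imwrite("pics/w1.png",c["image"][:,:,::-1])
P=np.array([atd(c,T,u,v) for u in range(0,640,3) for v in range(0,400,3) if c["range_z"][v,u]>0])
q=P[(P[:,2]>.138)&(P[:,2]<.155)&(np.hypot(P[:,0]-.587,P[:,1]-.1045)<.04)][:,:2]
print(len(q),cv2.minAreaRect(q.astype(np.float32)) if len(q) else 0)
q=P[(P[:,2]>.098)&(P[:,2]<.11)&(np.hypot(P[:,0]-.587,P[:,1]-.1045)<.06)][:,:2]
print(len(q),cv2.minEnclosingCircle(q.astype(np.float32)) if len(q) else 0)
for l,z in(("grip",.136),("nose",.145)):
    for d in spot_point(l,c)[:2]:
        u,v=d["at"][0]*640,d["at"][1]*400; print(l,d["p"],round(u),round(v),atz(c,T,u,v,z).round(4))
```

```text
2.9333 [0.58671078 0.10435709 0.24136621] [-1.79998762e+02 -8.90425629e-03  1.70135095e+02] [ 1.14560157e-01  3.80284574e-01  1.33085048e+00  2.34606413e-05
  1.43061277e+00 -1.28406438e+00] [0.04434734 0.00779647 0.01154174] [-0.41531454  0.78870393  0.85646043]
102 ((0.5877532362937927, 0.10319510102272034), (0.009884442202746868, 0.051733728498220444), 79.88102722167969)
741 ((0.5859952569007874, 0.10339298099279404), 0.04858354479074478)
grip 0.79 318 196 [0.586  0.1061 0.136 ]
```

View pics/w1.png

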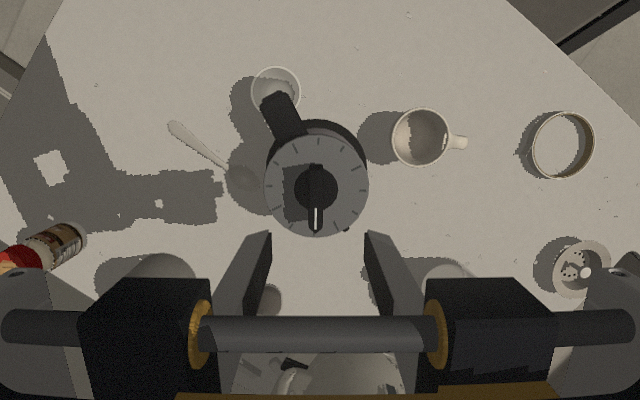

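The wrist view shows the bar upright between the fingers. Its centre is near (316,190) and the nose line near (316,220) points to the robot's far side. So I'll descend and grip.

Call:
jog_arm --rows '[[[0, 0, 0.025], 0, 0.05], [[0, 0, 0.025], 0, 0.05], [[0, 0, 0.025], 0, 0.05], [[0, 0, 0.025], 0, 0.05], [[0, 0, 0.014], 0, 0.05], [[0, 0, 0.008], 0, 0.05], [[0, 0, 0], 0, 0.05], [[0, 0, 0], 0, 0.05]]'

```text
time_s: 3.75
ee_pos: [0.587, 0.1045, 0.1202]
eef_rot: [3.141, 0.001, 2.971]
force: [-0.2, 0.1, 1.0]
grip_width: 0.0502
grip_force: 0.0
```

Call:
jog_arm --rows '[[[0, 0, 0], 0, 0], [[0, 0, 0], 0, 0], [[0, 0, 0], 0, 0], [[0, 0, 0], 0, 0], [[0, 0, 0], 0, 0], [[0, 0, 0], 0, 0], [[0, 0, 0], 0, 0], [[0, 0, 0], 0, 0]]' --squeeze 50

```text
time_s: 4.42
ee_pos: [0.5867, 0.1033, 0.1197]
eef_rot: [-3.14, 0.0, 2.972]
force: [-2.5, -6.8, 3.9]
grip_width: 0.012
grip_force: 49.9
```

```bash
cat > s.py <<'E'
from h import *
o=get_obs(); print(o["time_s"],o["ee_pos"].round(4) if hasattr(o["ee_pos"],"round") else o["ee_pos"],"yaw",np.degrees(o["eef_rot"])[2].round(2),"M",np.round(o["moment"],3),"F",np.round(o["force"],2),"g",round(o["grip_width"],4),round(o["grip_force"],1),"tau6",round(o["tau"][5],3),"q6",round(o["qpos"][5],3))
E
python3 s.py
```

```text
4.4167 [0.5867 0.1033 0.1197] yaw 170.26 M [-1.489  0.449 -0.077] F [-2.49 -6.84  3.9 ] g 0.012 49.9 tau6 -0.048 q6 -1.286
```

Call:
jog_arm --rows '[[[0, -0.0013, 0], 0, 0], [[0, 0, 0], 0, 0], [[0, 0, 0], 2, 0], [[0, 0, 0], 3, 0], [[0, 0, 0], 3, 0], [[0, 0, 0], 3, 0]]'

```text
time_s: 4.92
ee_pos: [0.5866, 0.1028, 0.1196]
eef_rot: [-3.141, 0.0, 2.777]
force: [-0.7, -3.2, 3.5]
grip_width: 0.0113
grip_force: 50.0
```

```bash
python3 s.py
```

```text
4.9167 [0.5866 0.1028 0.1196] yaw 159.13 M [-0.676  0.177  0.088] F [-0.73 -3.22  3.52] g 0.0113 50.0 tau6 -1.257 q6 -1.094
```

Call:
jog_arm --rows '[[[0, 0, 0], 5, 0], [[0, 0, 0], 6, 0], [[0, 0, 0], 6, 0], [[0, 0, 0], 6, 0], [[0, 0, 0], 6, 0], [[0, 0, 0], 4, 0], [[0, 0, 0], 0, 0]]'

```text
time_s: 5.5
ee_pos: [0.5864, 0.1023, 0.1195]
eef_rot: [-3.14, 0.001, 2.199]
force: [-2.3, -4.8, 2.0]
grip_width: 0.0116
grip_force: 50.0
```

```bash
python3 s.py
```

```text
5.5 [0.5864 0.1023 0.1195] yaw 125.99 M [-1.23   0.496 -0.022] F [-2.26 -4.81  2.02] g 0.0116 50.0 tau6 1.675 q6 -0.516
```

Call:
jog_arm --rows '[[[-0.0005, -0.001, 0], 2, 0], [[0, 0, 0], 3, 0], [[0, 0, 0], 3, 0]]'

```text
time_s: 5.75
ee_pos: [0.5861, 0.102, 0.1194]
eef_rot: [3.141, 0.0, 2.062]
force: [-0.4, -2.0, 0.7]
grip_width: 0.0115
grip_force: 50.0
```

```bash
python3 s.py
```

```text
5.75 [0.5861 0.102  0.1194] yaw 118.14 M [-0.348 -0.013  0.029] F [-0.43 -2.05  0.74] g 0.0115 50.0 tau6 -1.357 q6 -0.38
```

Call:
jog_arm --rows '[[[0, 0, 0], 0, 0]]'

```text
time_s: 5.83
ee_pos: [0.5861, 0.102, 0.1195]
eef_rot: [3.141, 0.0, 2.062]
force: [0.1, -1.5, 1.3]
grip_width: 0.0118
grip_force: 50.0
```

```bash
python3 s.py
```

```text
5.8333 [0.5861 0.102  0.1195] yaw 118.14 M [-0.356 -0.125 -0.042] F [ 0.14 -1.45  1.28] g 0.0118 50.0 tau6 1.161 q6 -0.38
```

Call:
jog_arm --rows '[[[0, 0, 0], 3.5, 0], [[0, 0, 0], 3.5, 0]]'

```text
time_s: 6.0
ee_pos: [0.5861, 0.1019, 0.1194]
eef_rot: [-3.141, 0.0, 1.942]
force: [-1.4, -3.2, 0.2]
grip_width: 0.0116
grip_force: 50.0
```

```bash
python3 s.py
```

```text
6.0 [0.5861 0.1019 0.1194] yaw 111.24 M [-0.587 -0.006  0.012] F [-1.36 -3.18  0.15] g 0.0116 50.0 tau6 -1.734 q6 -0.26
```

Call:
jog_arm --rows '[[[0, 0, 0], 3.5, 0], [[0, 0, 0], 3.5, 0]]'

```text
time_s: 6.17
ee_pos: [0.586, 0.1019, 0.1194]
eef_rot: [-3.141, 0.0, 1.819]
force: [-0.8, -1.9, 0.8]
grip_width: 0.0114
grip_force: 50.0
```

```bash
python3 s.py
```

```text
6.1667 [0.586  0.1019 0.1194] yaw 104.22 M [-0.568  0.174  0.069] F [-0.84 -1.92  0.84] g 0.0114 50.0 tau6 -1.469 q6 -0.137
```

Call:
jog_arm --rows '[[[0, 0, 0], 3.5, 0], [[0, 0, 0], 3.5, 0]]'

```text
time_s: 6.33
ee_pos: [0.5859, 0.1018, 0.1193]
eef_rot: [-3.141, 0.0, 1.697]
force: [-0.8, -1.8, 0.6]
grip_width: 0.0116
grip_force: 50.0
```

```bash
python3 s.py
```

```text
6.3333 [0.5859 0.1018 0.1193] yaw 97.22 M [-0.659  0.308  0.077] F [-0.83 -1.82  0.58] g 0.0116 50.0 tau6 -1.467 q6 -0.015
```

Call:
jog_arm --rows '[[[0, 0, 0], 3.5, 0], [[0, 0, 0], 3.5, 0]]'

```text
time_s: 6.5
ee_pos: [0.5858, 0.1018, 0.1193]
eef_rot: [-3.141, 0.001, 1.575]
force: [-2.7, -2.2, 1.4]
grip_width: 0.0118
grip_force: 50.0
```

```bash
python3 s.py
```

```text
6.5 [0.5858 0.1018 0.1193] yaw 90.22 M [-0.694  0.417  0.076] F [-2.69 -2.18  1.37] g 0.0118 50.0 tau6 -1.466 q6 0.107
```

Call:
jog_arm --rows '[[[0, 0, 0], 3.5, 0], [[0, 0, 0], 3.5, 0]]'

```text
time_s: 6.67
ee_pos: [0.5857, 0.1018, 0.1192]
eef_rot: [-3.141, 0.001, 1.452]
force: [-3.5, -2.4, 2.0]
grip_width: 0.0116
grip_force: 50.0
```

```bash
python3 s.py
```

```text
6.6667 [0.5857 0.1018 0.1192] yaw 83.22 M [-0.65   0.543  0.088] F [-3.48 -2.44  2.  ] g 0.0116 50.0 tau6 -1.466 q6 0.229
```

Call:
jog_arm --rows '[[[0, 0, 0], 3.5, 0], [[0, 0, 0], 3.5, 0]]'

```text
time_s: 6.83
ee_pos: [0.5856, 0.1018, 0.1192]
eef_rot: [-3.14, 0.001, 1.33]
force: [-2.3, -3.1, 1.4]
grip_width: 0.0121
grip_force: 50.0
```

```bash
python3 s.py
```

```text
6.8333 [0.5856 0.1018 0.1192] yaw 76.22 M [-0.685  0.678  0.099] F [-2.34 -3.1   1.45] g 0.0121 50.0 tau6 -1.466 q6 0.351
```

Call:
jog_arm --rows '[[[0, 0, 0], 3.5, 0], [[0, 0, 0], 3.5, 0]]'

```text
time_s: 7.0
ee_pos: [0.5855, 0.1018, 0.1192]
eef_rot: [-3.14, 0.001, 1.208]
force: [-3.9, -2.6, 1.7]
grip_width: 0.0115
grip_force: 50.0
```

```bash
python3 s.py
```

```text
7.0 [0.5855 0.1018 0.1192] yaw 69.23 M [-0.739  0.83   0.083] F [-3.88 -2.63  1.67] g 0.0115 50.0 tau6 -1.466 q6 0.474
```

Call:
jog_arm --rows '[[[-0.0005, -0.0005, 0], 3.5, 0], [[0, 0, 0], 3.5, 0]]'

```text
time_s: 7.17
ee_pos: [0.5851, 0.1017, 0.1191]
eef_rot: [-3.141, 0.0, 1.086]
force: [-1.0, -0.4, -0.8]
grip_width: 0.0115
grip_force: 50.0
```

```bash
python3 s.py
```

```text
7.1667 [0.5851 0.1017 0.1191] yaw 62.22 M [-0.351  0.263  0.044] F [-1.02 -0.38 -0.77] g 0.0115 50.0 tau6 -1.474 q6 0.595
```

Call:
jog_arm --rows '[[[0, 0, 0], 3.5, 0], [[0, 0, 0], 3.5, 0]]'

```text
time_s: 7.33
ee_pos: [0.5851, 0.1018, 0.1191]
eef_rot: [-3.141, 0.001, 0.964]
force: [-1.9, 0.1, -0.1]
grip_width: 0.0118
grip_force: 50.0
```

```bash
python3 s.py
```

```text
7.3333 [0.5851 0.1018 0.1191] yaw 55.23 M [-0.306  0.324  0.113] F [-1.85  0.08 -0.11] g 0.0118 50.0 tau6 -1.466 q6 0.717
```

Call:
jog_arm --rows '[[[0, 0, 0], 3.5, 0], [[0, 0, 0], 3.5, 0]]'

```text
time_s: 7.5
ee_pos: [0.585, 0.1018, 0.1191]
eef_rot: [-3.141, 0.001, 0.842]
force: [-2.2, -1.3, -0.0]
grip_width: 0.0118
grip_force: 50.0
```

```bash
python3 s.py
```

```text
7.5 [0.585  0.1018 0.1191] yaw 48.23 M [-0.221  0.484  0.052] F [-2.16 -1.31 -0.05] g 0.0118 50.0 tau6 -1.467 q6 0.84
```

Call:
jog_arm --rows '[[[0, 0, 0], 3.5, 0], [[0, 0, 0], 3.5, 0]]'

```text
time_s: 7.67
ee_pos: [0.5849, 0.1019, 0.119]
eef_rot: [-3.141, 0.001, 0.72]
force: [-1.7, -0.6, -1.0]
grip_width: 0.0115
grip_force: 50.0
```

```bash
python3 s.py
```

```text
7.6667 [0.5849 0.1019 0.119 ] yaw 41.23 M [-0.208  0.549  0.077] F [-1.67 -0.59 -0.98] g 0.0115 50.0 tau6 -1.467 q6 0.962
```

Call:
jog_arm --rows '[[[0, 0, 0], 3.5, 0], [[0, 0, 0], 3.5, 0]]'

```text
time_s: 7.83
ee_pos: [0.5848, 0.1018, 0.119]
eef_rot: [-3.141, 0.001, 0.597]
force: [-3.7, -1.0, -1.1]
grip_width: 0.0116
grip_force: 50.0
```

```bash
python3 s.py
```

```text
7.8333 [0.5848 0.1018 0.119 ] yaw 34.23 M [-0.315  0.63   0.154] F [-3.66 -0.96 -1.13] g 0.0116 50.0 tau6 -1.373 q6 1.084
```

Call:
jog_arm --rows '[[[0, 0, 0], 3, 0]]'

```text
time_s: 7.92
ee_pos: [0.5848, 0.1018, 0.119]
eef_rot: [-3.141, 0.002, 0.545]
force: [-1.7, -0.8, -0.3]
grip_width: 0.0115
grip_force: 50.0
```

```bash
python3 s.py
```

```text
7.9167 [0.5848 0.1018 0.119 ] yaw 31.23 M [-0.308  0.703  0.261] F [-1.72 -0.84 -0.33] g 0.0115 50.0 tau6 -0.875 q6 1.136
```

Call:
jog_arm --rows '[[[0, 0, 0], 1.5, 0], [[0, 0, 0], 0, 0], [[0, 0, 0], 0, 0], [[0, 0, 0], 0, 0], [[0, 0, 0], 0, 0], [[0, 0, 0], 0, 0]]'

```text
time_s: 8.42
ee_pos: [0.5849, 0.1018, 0.119]
eef_rot: [-3.141, 0.001, 0.521]
force: [-5.4, -1.5, -4.6]
grip_width: 0.0113
grip_force: 50.0
```

```bash
python3 s.py
```

```text
8.4167 [0.5849 0.1018 0.119 ] yaw 29.82 M [-0.089  1.15   0.156] F [-5.36 -1.47 -4.59] g 0.0113 50.0 tau6 0.17 q6 1.161
```

Call:
jog_arm --rows '[[[0, 0, 0], 1.5, 0]]'

```text
time_s: 8.5
ee_pos: [0.5849, 0.1017, 0.119]
eef_rot: [-3.141, 0.001, 0.495]
force: [-4.3, -2.3, -4.2]
grip_width: 0.0115
grip_force: 50.0
```

```bash
python3 s.py
```

```text
8.5 [0.5849 0.1017 0.119 ] yaw 28.34 M [-0.262  1.177  0.331] F [-4.34 -2.27 -4.22] g 0.0115 50.0 tau6 -0.937 q6 1.187
```

Call:
jog_arm --rows '[[[0, 0, 0], 0, 0], [[0, 0, 0], 0, 0], [[0, 0, 0], 0, 0], [[0, 0, 0], 0, 0]]'

```text
time_s: 8.83
ee_pos: [0.5849, 0.1017, 0.119]
eef_rot: [-3.141, 0.001, 0.495]
force: [-5.5, -1.2, -4.8]
grip_width: 0.0117
grip_force: 50.0
```

```bash
python3 s.py
```

```text
8.8333 [0.5849 0.1017 0.119 ] yaw 28.34 M [-0.216  1.268  0.228] F [-5.51 -1.17 -4.85] g 0.0117 50.0 tau6 0.235 q6 1.187
```

Call:
jog_arm --rows '[[[0, 0, 0], -5, 0], [[0, 0, 0], -7, 0], [[0, 0, 0], -7, 0], [[0, 0, 0], -7, 0], [[0, 0, 0], -7, 0], [[0, 0, 0], -7, 0], [[0, 0, 0], -7, 0], [[0, 0, 0], -7, 0], [[0, 0, 0], -7, 0], [[0, 0, 0], -7, 0], [[0, 0, 0], -7, 0], [[0, 0, 0], 0, 0]]'

```text
time_s: 9.83
ee_pos: [0.5858, 0.1017, 0.1194]
eef_rot: [3.14, 0.0, 1.809]
force: [0.4, -0.8, -5.7]
grip_width: 0.0113
grip_force: 50.0
```

Call:
jog_arm --rows '[[[0, 0, 0], -7, 0], [[0, 0, 0], -7, 0], [[0, 0, 0], -5, 0], [[0, 0, 0], -3, 0], [[0, 0, 0], 0, 0], [[0, 0, 0], 0, 0]]'

```text
time_s: 10.33
ee_pos: [0.586, 0.1019, 0.1196]
eef_rot: [3.14, 0.001, 2.182]
force: [4.2, 1.5, -7.4]
grip_width: 0.0118
grip_force: 50.0
```

```bash
python3 s.py
```

```text
10.3333 [0.586  0.1019 0.1196] yaw 125.03 M [ 0.261 -1.008  0.023] F [ 4.17  1.5  -7.4 ] g 0.0118 50.0 tau6 -0.33 q6 -0.501
```

Call:
jog_arm --rows '[[[0, 0, 0], 0, 0.05], [[0, 0, 0], 0, 0.05], [[0, 0, 0], 0, 0.05], [[0, 0, 0], 0, 0.05], [[0, 0, 0], 0, 0.05], [[0, 0, -0.01], 0, 0.05], [[0, 0, -0.02], 0, 0.05], [[0, 0, -0.03], 0, 0.05], [[0, 0, -0.03], 0, 0.05], [[0, 0, -0.03], 0, 0.05], [[0, 0, 0], 0, 0.05], [[0, 0, 0], 0, 0.05]]'

```text
time_s: 11.33
ee_pos: [0.5858, 0.1018, 0.2417]
eef_rot: [3.138, 0.002, 2.186]
force: [0.0, 0.3, -1.4]
grip_width: 0.0501
grip_force: 0.0
```

```bash
python3 s.py
python3 - <<'E'
from h import *
o=get_obs(); c=camera("wrist");T=wfc(c,o)
cv2.imwrite("pics/w2.png",c["image"][:,:,::-1])
P=np.array([atd(c,T,u,v) for u in range(0,640,2) for v in range(0,400,2) if c["range_z"][v,u]>0])
q=P[(P[:,2]>.138)&(P[:,2]<.155)&(np.hypot(P[:,0]-.587,P[:,1]-.1045)<.04)][:,:2]
print(len(q),np.degrees(np.arctan2(*np.linalg.svd(q-q.mean(0),full_matrices=False)[2][0][::-1])))
E
```

```text
11.3333 [0.5858 0.1018 0.2417] yaw 125.26 M [-0.04  -0.039  0.014] F [ 0.    0.32 -1.37] g 0.0501 0.0 tau6 0.0 q6 -0.505
240 -53.876948534277304
```

View pics/w2.png

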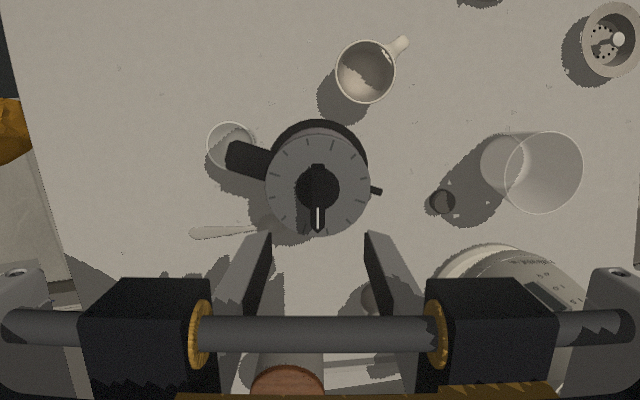

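The bar, with its bright line at about (318,218), now stands at about -54° and tracked the tool without slipping. That is about 90° back from the meeting point (around -144°). The gripper is clear and the surrounding things in view look undisturbed.

```bash
python3 -c "
from station import *
print(hand_in())"
```

```text
the job is handed in; nothing more can be done
None
```

I turned the adjuster clockwise until it came up snug at about 0.33 N m, backed it off about a quarter turn and let go; the job is handed in, but hand_in() gave no verdict.

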